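# Load the full reagent pack into the chill block

### The job

Lift the blue lid off the white chill block by its knob and lay it on the mat, knob up. Then feel by lifting which one of the three identical reagent packs in the yellow rack is full: take it out by its ends, stand it upright on the mat and let go, then take it again across its width (its ends are enclosed in the block) and lower it, without dropping it, into the chill block until it stands on the block's floor between the orange guides. Leave the two empty packs standing in the rack, the lid on the mat and everything else on the bench where it is.

Things in the scene. Friction and masses are not known exactly. Their poses are not given: they have to be found in the camera images.
- block: white chill block, open box 86 (x) by 136 (y), 120 mm tall, walls 8; well 70 (x) by 120 (y), floor 12 mm above bench. On it two orange guides, 8 high, along x, inner faces at y = +-25: the pack stands between them, its x along the block's x (either way round), finger room at its wide sides only, its top 3 mm below the rim. Origin: centre of underside. Left or right of the mat, turned
- lid: loose blue lid, 100 (x) by 150 (y) mm: 6 mm plate with 8 mm skirt that hangs outside the block's rim with 3 mm play. Origin: centre of the skirt's lower edge, z up; plate top at z = 14; black knob at the centre: neck 18 mm wide (z = 14 to 24), head 28 mm wide (z = 24 to 40). 0.16 kg. On the block its origin is 112 mm above the bench
- mat: thin flat grey-green mat between rack and block, fixed, 280 (x) by 170 (y) mm, 3 mm thick; origin at the centre of its underside. It has room for the lid laid across one half and a pack on the other half
- rack: yellow rack, fixed, 78 (x) by 168 (y) mm, three slots at y = -54, 0, 54 mm, floor 12 mm above bench. Dividers 6 mm thick, 40 mm long in x, 112 mm high, 48 mm apart inside; at the x ends only 22 mm high lips, so packs are taken by their two ends (fingers closing along x). Pack tops are 117 mm above bench. Origin: centre of underside. Left or right of the mat, turned
- pack_a: closed white reagent pack, upright slab 62 (x) by 44 (y) by 105 mm tall, flat red and blue seals on top; origin: centre of its underside, z up. The three look the same: one is full (about 0.35 kg), two nearly empty (about 0.1 kg), in any slots. In the rack its x lies along the rack's x
- pack_b: closed white reagent pack, upright slab 62 (x) by 44 (y) by 105 mm tall, flat red and blue seals on top; origin: centre of its underside, z up. The three look the same: one is full (about 0.35 kg), two nearly empty (about 0.1 kg), in any slots. In the rack its x lies along the rack's x
- pack_c: closed white reagent pack, upright slab 62 (x) by 44 (y) by 105 mm tall, flat red and blue seals on top; origin: centre of its underside, z up. The three look the same: one is full (about 0.35 kg), two nearly empty (about 0.1 kg), in any slots. In the rack its x lies along the rack's x
- bottle: bystander: white jar with green cap, 52 mm wide, 100 mm tall; origin under its centre
- cup: bystander: clear specimen cup with blue cap, 54 mm wide, 62 mm tall; origin under its centre
- jar: bystander: amber jar with white cap, 60 mm wide, 85 mm tall; origin under its centre
- tipbox: bystander: blue tip box, 122 by 87 mm, 68 mm tall; origin under its centre
- basket: bystander: yellow open basket 140 by 100 mm, 60 mm tall; origin under its centre
- timer: bystander: flat grey timer 65 by 75 mm, 18 mm tall; origin under its centre
Things that resemble listed ones, but are neither listed nor needed, are in the scene too. What is shaped like the pack_c but black, pink or turquoise is not meant.

How it is judged:
By the outcome, as a careful person would: the job done as asked, in the order asked, and still so for the second after the job is handed in, with the robot touching nothing.
It also fails if it takes over 72 s, if anything falls off the work surface, if the arm or the gripper's body presses on something with over 40 N, if the wrist force passes 120 N, or if a joint passes its speed limit or range.

### The arm

A 6-joint arm with a two-finger parallel gripper is mounted at the origin on the work surface. World frame = base frame: x ahead of the robot, y to its left, z up, the work surface at z = 0. Lengths are in m, angles in degrees, forces in N, time in s.
With the tool pointing down it reaches from about 0.4 to 0.825 m from the base axis. Payload 7 kg.
Tool frame: the origin (TCP) lies at the centre of the arm's flange, where the gripper is bolted on; the fingertips stand 178 mm ahead of it and the grasp point (between the pads) lies 159 mm ahead of it; z points along the fingers, y is the line along which they close (so a half turn about z gives the same grasp; the last joint's range is limited). The gripper opens to 88 mm and grips with 3 to 60 N. Pads are 19 mm wide; open, the fingers measure 130 mm over their backs; the gripper's body (78 mm by 193 mm) begins 47 mm behind the grasp point.
Start: joints at [-59.696, 20.546, 0.682, 0, -70.136, -16.507], TCP at [0.161, -0.656, 0.405] pointing down, gripper open.
Joint ranges: [-176.03, 176.03], [-82.01, 121.73], [-58.28, 71.71], [-173.87, 95.51], [-174.79, -0.11], [-173.66, 173.66]. Speed limits (degrees/s): [136.94, 136.94, 172.46, 180, 180, 180].

### API

Orientations are given as [roll, pitch, yaw] about the fixed x, y, z axes, in that order (R = Rz(yaw) Ry(pitch) Rx(roll)).
In Python, from plant import telemetry, snapshot, workorder, nets gives the robot as it stands.
- The arm moves only by the shell command python3 -m creep 'ROWS'. ROWS is JSON, a list that holds one entry, the list of rows, each a list of 5 numbers: the shift along the tool's x, y, z normalised to -1 to 1, where 1 is 0.2 m, then the turn about the tool's z normalised to -1 to 1, where 1 is pi/2 rad, then the opening, from 0 (shut) to 1 (fully open). In form: [[[x, y, z, spin, hand], ...]]. A call has 1 to 8 rows; each row shifts and turns the commanded pose from where the row before left it, along the tool's axes as they then stand; what a row does not reach is not made up. A row lasts 1/12 s, in which the tool goes at most 41.7 mm and 7.16 degrees, less where a joint would pass 70% of its speed; a pose out of reach is approached as far as the arm can. A call with a number of a shift or a turn outside -1 to 1 is refused whole. A call with a gripper value outside its range is refused whole. The fingers move at their own pace and stop on an object; the grip force is fixed at half the most. Time passes only in rows, so rows that do not move let the fingers close. It gives the time, the measured TCP pose, the force, the opening and the grip force at its end, in the units of the state.
- telemetry.get_obs(): the state, without advancing time (a new reading comes with each control period).
- snapshot(name): name is "scene" or "top"; returns a dict with "frame" (480x640x3 uint8, red, green, blue), "fx", "fy", "cx", "cy" (pixels), "k1" (the pictures are not rectified: a ray, as slopes to the right and down, at radius r is drawn at 1 + k1 r^2 times it, then the intrinsics apply), "rvec" (rotation vector, rad) and "tvec" (3), from world to camera coordinates, as OpenCV has them. Camera axes: x right, y down, z forward; pixel columns grow to the right and rows downward; lengths in m; the calibration is good to about 2 mm. A picture is of the moment at which its call begins. There is no depth.
- workorder.close_job(): hands the job in; it is judged then, once.
Trained networks look in a picture, given as the dict that the camera call returned (one of the last four; its "shot" number tells which), for a name from the list of things; names that differ only in an ending like _2 or _b are one class to them, and where a whole thing is asked for, a point or a joint stands for the part that bears it (a point fixed in the world has none). Each returns a list of dicts, best first, with "confidence" (0 to 1); they miss things now and then, are a little off and sometimes report something else, mostly with a low value. They report only what shows in the picture. A call takes as long as a camera call. They do not tell look-alikes from the thing itself.
- nets.find_in(picture, query): "uv" ([column, row] in pixels, amid what is visible of it).
- nets.masks_of(picture, query): "region" (480x640 bool, what is visible of it) and "uv" ([column, row] in pixels, amid what is visible of it).
- nets.landmark_of(picture, query): "uv" ([column, row] in pixels: a listed point, or the origin of a listed thing).
The state is a dict: "clock": time; "joint_pos": joint angles; "qvel": joint speeds; "tau": joint torques, N m; "tool_pos": TCP position; "orientation": TCP orientation; "force": force on the tool from outside, world axes, zero at the start; "moment": the same for the moment, N m; "opening": finger opening in m; "gripper_force": force on a finger pad.
Only numpy, scipy, OpenCV 4.12 (cv2) and the standard library are available. Lean on these libraries where they do the work, as an engineer would, in place of code of your own. Each camera call takes 0.05 s, during which the arm holds its last target. There are 200 camera calls.

## Working session

There is one attempt and no reset: what is moved stays moved. The work goes in short steps, Python scripts to look and compute and a shell command to move; the robot and the scene stay as the last step left them, time stands still between calls to the robot, and variables do not carry over. Pictures are saved under pics/ and viewed, at most 10 in all, crops included, and the job is handed in when it is done.

```bash
mkdir -p pics; ls; cat > h.py <<'E'
import numpy as np, cv2
from plant import telemetry, snapshot, workorder, nets
def cam(p):
    K=np.array([[p['fx'],0,p['cx']],[0,p['fy'],p['cy']],[0,0,1.]]);R=cv2.Rodrigues(np.array(p['rvec'],float))[0]
    return K,np.array([p['k1'],0,0,0.]),R,np.array(p['tvec'],float).ravel()
def ray(p,uv):
    K,d,R,t=cam(p);n=cv2.undistortPoints(np.array([[uv]],float),K,d)[0,0]
    return -R.T@t, R.T@np.array([n[0],n[1],1.])
def atz(p,uv,z):
    o,d=ray(p,uv);return o+d*(z-o[2])/d[2]
def proj(p,X):
    K,d,R,t=cam(p);return cv2.projectPoints(np.array(X,float).reshape(-1,3),R and 0 if False else cv2.Rodrigues(R)[0],t,K,d)[0][:,0]
def tri(p,a,q,b):
    o,d=ray(p,a);o2,e=ray(q,b);d/=np.linalg.norm(d);e/=np.linalg.norm(e)
    s=np.linalg.lstsq(np.c_[d,-e],o2-o,rcond=None)[0];A=o+s[0]*d;B=o2+s[1]*e
    return (A+B)/2,np.linalg.norm(A-B)
def save(p,n): cv2.imwrite('pics/'+n,p['frame'][:,:,::-1])
E
sed -i 's/R and 0 if False else cv2.Rodrigues(R)\[0\]/cv2.Rodrigues(R)[0]/' h.py
python3 - <<'E'
from h import *
S=snapshot('scene');T=snapshot('top');save(S,'s0.png');save(T,'t0.png')
o=telemetry.get_obs();print(o)
for p in (S,T):
    print(p['fx'],p['k1'],cam(p)[2].T@-cam(p)[3])
    for n in ['block','lid','mat','rack','pack_a','bottle','jar','tipbox','basket','timer','cup']:
        print(n,[(np.round(r['uv']).astype(int).tolist(),round(r['confidence'],2),np.round(atz(p,r['uv'],0)[:2],3).tolist()) for r in nets.landmark_of(p,n)][:5])
E
```

```text
pics
{'clock': 0.1, 'joint_pos': array([-5.96964599e+01,  2.05882951e+01,  6.39738683e-01, -1.67433399e-02,
       -7.01344255e+01, -1.65069446e+01]), 'qvel': array([ 0.00217868,  0.00493539,  0.10388117,  0.13984743,  0.04881635,
       -0.02344101]), 'tau': array([-1.82199481e-03, -5.84165061e+01,  2.93750829e+01,  7.01551750e+00,
        1.01748412e-02, -5.50478660e-05]), 'tool_pos': array([ 0.16093212, -0.65537172,  0.40381385]), 'orientation': array([ 1.79915965e+02, -8.48794550e-03, -1.66209099e+02]), 'force': array([-0.56697035, -1.36429493,  0.08646689]), 'moment': array([-0.03125427,  0.02838139, -0.01071268]), 'gripper_force': 0.0, 'opening': 0.08752071070039975}
607.4049579207123 -0.10913576502221337 [ 1.01860096 -0.70763823  1.47663598]
block [([252, 315], 0.8, [0.538, -0.283])]
lid [([248, 297], 0.91, [0.498, -0.245])]
mat [([311, 238], 0.95, [0.541, -0.005])]
rack [([248, 296], 0.72, [0.497, -0.243]), ([248, 316], 0.69, [0.531, -0.289]), ([352, 173], 0.68, [0.522, 0.251])]
pack_a [([333, 131], 0.97, [0.386, 0.359]), ([365, 161], 0.71, [0.532, 0.313]), ([309, 154], 0.68,
[... 442 characters left out ...]
0.7, [0.792, 0.014])]
lid [([423, 252], 0.89, [0.543, -0.311]), ([488, 293], 0.21, [0.418, -0.51])]
mat [([323, 251], 0.88, [0.54, -0.005])]
rack [([240, 255], 0.87, [0.524, 0.246]), ([487, 294], 0.68, [0.416, -0.507])]
pack_a [([257, 256], 0.93, [0.522, 0.195]), ([237, 207], 0.88, [0.674, 0.26]), ([240, 255], 0.86, [0.525, 0.245]), ([202, 299], 0.86, [0.389, 0.359]), ([220, 249], 0.74, [0.541, 0.308])]
bottle [([380, 170], 0.8, [0.797, -0.179])]
jar [([252, 169], 0.97, [0.792, 0.219])]
tipbox [([156, 284], 0.95, [0.432, 0.502])]
basket [([487, 289], 0.88, [0.431, -0.508])]
timer [([170, 211], 0.56, [0.657, 0.468]), ([318, 171], 0.37, [0.789, 0.012])]
cup [([319, 172], 0.59, [0.786, 0.009])]
```

View pics/s0.png

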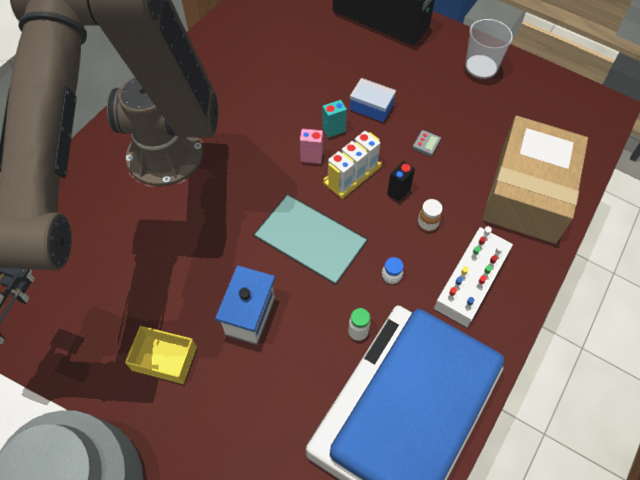

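View pics/t0.png

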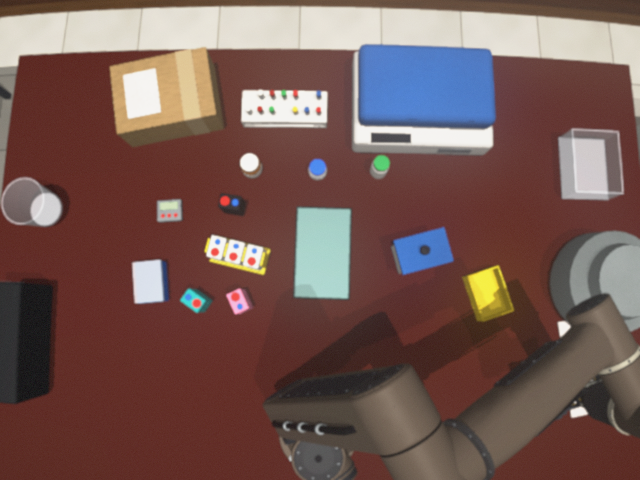

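The scene view shows the lidded block at (247,300), the mat at (311,238) and the rack at (354,162). The top view has the lid knob at (424,250), the mat at (323,252) and the rack at (238,254).

Look-alikes (top view):
- **Packs:** black (232,203), turquoise (195,299) and pink (238,300) are not meant. I want the three white ones with a yellow surround at (217,247), (234,251) and (254,257).
- **Lid:** the blue-topped machine (427,85) and the tip box (150,281) are not meant. I want the one with the black knob at (424,250).

```bash
cat >> h.py <<'E'
from scipy.optimize import minimize
def box(x0,x1,y0,y1,z0,z1): return np.array([[x,y,z] for x in(x0,x1) for y in(y0,y1) for z in(z0,z1)],float)
def cbox(lx,ly,z0,z1,cx=0,cy=0): return box(cx-lx/2,cx+lx/2,cy-ly/2,cy+ly/2,z0,z1)
U=4
def sil(p,boxes,pose):
    x,y,yaw,z=pose;c,s=np.cos(yaw),np.sin(yaw);R=np.array([[c,-s,0],[s,c,0],[0,0,1]])
    m=np.zeros((480*U,640*U),np.uint8)
    for b in boxes:
        h=cv2.convexHull(((proj(p,b@R.T+[x,y,z])+.5)*U*16-8).astype(np.float32))
        cv2.fillConvexPoly(m,np.round(h).astype(np.int32),1,shift=4)
    return m
def gmask(p,center,rad,thr=55):
    g=p['frame'][:,:,1].astype(np.float32);g=cv2.resize(g,None,fx=U,fy=U,interpolation=cv2.INTER_CUBIC)
    m=(g>thr).astype(np.uint8);n,l=cv2.connectedComponents(m);u,v=center
    sub=l[int((v-5)*U):int((v+5)*U),int((u-5)*U):int((u+5)*U)];k=np.bincount(sub[sub>0]).argmax()
    m=(l==k).astype(np.uint8);c,_=cv2.findContours(m,cv2.RETR_EXTERNAL,cv2.CHAIN_APPROX_NONE)
    return cv2.drawContours(np.zeros_like(m),c,-1,1,-1)
def fit(pm,boxes,x0,freez=False):
    def f(q):
        q=np.r_[q,0] if len(q)==3 else q
        return sum(1-(s&m).sum()/(s|m).sum() for p,m in pm for s in [sil(p,boxes,q)])
    x0=np.array(x0 if freez else x0[:3],float);d=np.array([.012,.012,.12,.01])[:len(x0)]
    r=minimize(f,x0,method='Nelder-Mead',options=dict(initial_simplex=np.vstack([x0-d/3]+[x0-d/3+np.eye(len(x0))[i]*d[i] for i in range(len(x0))]),xatol=1e-5,fatol=1e-5,maxiter=150))
    return r.x,r.fun
LID=[cbox(.1,.15,.112,.126),cbox(.028,.028,.136,.152)]
BLK=[cbox(.086,.136,0,.12)]
PK=[cbox(.062,.044,.012,.117,0,c) for c in(-.054,0,.054)]
RK=[cbox(.078,.168,0,.012)]+[box(-.039,.039,c-.024,c+.024,0,.022) for c in (-.054,0,.054)]+[cbox(.04,.006,0,.112,0,c) for c in(-.081,-.027,.027,.081)]
E
cat > m.py <<'E'
from h import *
S=snapshot('scene');T=snapshot('top')
cr=cv2.resize(T['frame'][190:320,180:300],None,fx=4,fy=4,interpolation=2);c2=cv2.resize(S['frame'][245:355,200:300],(480,528),interpolation=2)
cv2.imwrite('pics/crop0.png',np.hstack([cr[:520,:400],c2[:520,:400]])[:,:,::-1])
def run(name,bx,cs,ct,x0,thr=55):
    pm=[(S,gmask(S,cs,0,thr)),(T,gmask(T,ct,0,thr))]
    print(name,[m.sum()/U/U for _,m in pm])
    for n,l in (('both',pm),('S',pm[:1]),('T',pm[1:])):
        r,f=fit(l,bx,x0,n=='both');print(n,np.round(r[:2],4),np.round(np.degrees(r[2]),2),np.round(r[3:],4),round(f,3))
run('mat',[cbox(.28,.17,0,.003)],(311,238),(323,252),(.54,-.005,0,0))
run('block',LID+BLK,(250,285),(423,240),(.53,-.285,.2,0))
run('rack',RK+PK,(354,162),(238,254),(.53,.245,-.2,0))
E
python3 m.py
```

```text
mat [np.float64(5179.5), np.float64(125213.5)]
both [0.5362 0.0007] -0.96 [-0.0039] 0.98
S [ 0.5356 -0.0014] -0.95 [] 0.026
T [0.4906 0.0126] 10.78 [] 0.958
block [np.float64(52751.625), np.float64(5771.6875)]
both [ 0.5265 -0.2719] 15.55 [0.085] 1.565
S [ 0.5349 -0.287 ] 14.44 [] 0.939
T [ 0.5359 -0.2895] 15.12 [] 0.649
rack [np.float64(2500.9375), np.float64(125213.5)]
both [0.5388 0.2189] -12.6 [0.0423] 1.005
S [0.5242 0.2475] -14.01 [] 0.055
T [0.5766 0.2416] 36.72 [] 0.986
```

View pics/crop0.png

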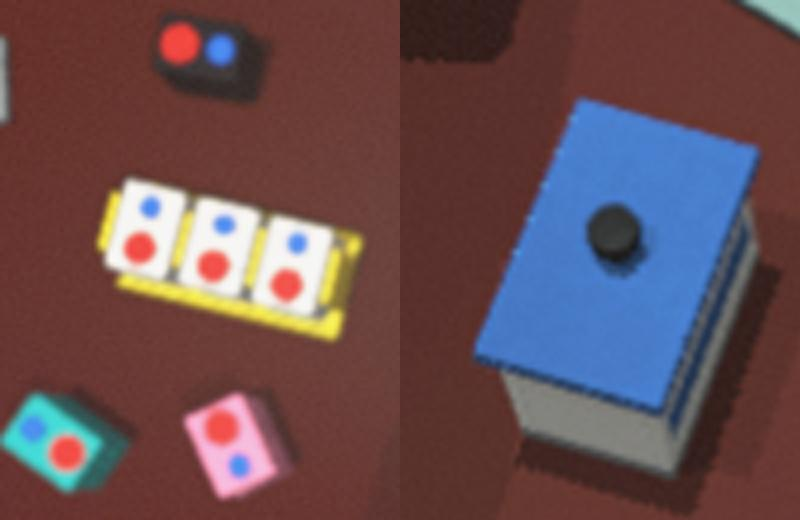

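The crop confirms the choice: three white packs in the yellow rack on the left, and the blue lid with the black knob at the image point (247,294) on the right. The black, pink and turquoise decoys stand apart. The mask threshold was too low, so I'll refit.

```bash
sed -i "s/g=p\['frame'\]\[:,:,1\].astype/g=p['frame'][:,:,1:].max(2).astype/" h.py
sed -i "s/def run(name,bx,cs,ct,x0,thr=55)/def run(name,bx,cs,ct,x0,thr=85)/" m.py
cat >> m.py <<'E'
# knob and pack-top seals, triangulated
def blobs(p,roi,f):
    u0,u1,v0,v1=roi;a=cv2.resize(p['frame'][v0:v1,u0:u1],None,fx=8,fy=8,interpolation=2).astype(int);m=f(a[...,0],a[...,1],a[...,2]).astype(np.uint8)
    n,l,st,c=cv2.connectedComponentsWithStats(m);return [((c[i]+.5)/8-.5+[u0,v0]) for i in range(1,n) if st[i,4]>64*4]
red=lambda r,g,b:(r>180)&(g<110)&(b<110)
blu=lambda r,g,b:(b>170)&(r<120)&(g<180)
blk=lambda r,g,b:(b<75)
for n,f,rs,rt in (('red',red,(325,385,130,180),(205,272,233,275)),('blue',blu,(325,385,130,180),(205,272,233,275)),('knob',blk,(232,258,284,304),(414,434,240,260))):
    A=sorted(blobs(S,rs,f),key=lambda c:c[0]);B=sorted(blobs(T,rt,f),key=lambda c:-c[0])
    print(n,len(A),len(B),[(np.round(tri(S,a,T,b)[0],4).tolist(),round(tri(S,a,T,b)[1],4)) for a,b in zip(A,B)])
E
python3 m.py
```

```text
mat [np.float64(4987.625), np.float64(5107.5625)]
both [ 0.5377 -0.0032] -0.77 [-0.0041] 0.077
S [0.5375 0.    ] -0.72 [] 0.061
T [ 0.5375 -0.0033] -1.13 [] 0.019
block [np.float64(3151.25), np.float64(2132.8125)]
both [ 0.5356 -0.2879] 16.06 [0.0033] 0.071
S [ 0.5341 -0.2866] 15.7 [] 0.019
T [ 0.5349 -0.2894] 15.26 [] 0.051
rack [np.float64(2357.75), np.float64(1817.0)]
both [0.5251 0.2454] -12.74 [0.0041] 0.117
S [0.5239 0.2482] -12.59 [] 0.019
T [0.524  0.2467] -12.68 [] 0.104
red 3 3 [([0.4991, 0.1966, 0.1178], np.float64(0.0006)), ([0.5116, 0.249, 0.1184], np.float64(0.0005)), ([0.5234, 0.3015, 0.1189], np.float64(0.0002))]
blue 3 3 [([0.5285, 0.1898, 0.1181], np.float64(0.0002)), ([0.5411, 0.2421, 0.1186], np.float64(0.0007)), ([0.5525, 0.295, 0.1183], np.float64(0.0004))]
knob 1 1 [([0.5354, -0.2873, 0.14], np.float64(0.0001))]
```

```bash
cat >> h.py <<'E'
def go(x,y,z,yaw):
    o=telemetry.get_obs();p=o['tool_pos'];a=np.radians(o['orientation'][2]);d=np.array([x,y,z])-p
    t=np.array([d[0]*np.cos(a)+d[1]*np.sin(a),d[0]*np.sin(a)-d[1]*np.cos(a),-d[2]])/.2
    s=-((yaw-o['orientation'][2]+180)%360-180)/90
    print('t',round(o['clock'],2),'rpy',np.round(o['orientation'],2),'pos',np.round(p,4),'F',np.round(o['force'],1),'open',round(o['opening'],4),'| tool',np.round(t,3),'spin',round(s,3),'(',round(s*90,1),'deg)')
E
R='[-0.141,0.084,0,0,1]'
python3 -m creep '[[[-0.141,0.084,0,0,1],[-0.141,0.084,0,0,1],[-0.141,0.084,0,0,1],[-0.141,0.084,0,0,1],[-0.141,0.084,0,0,1],[-0.141,0.084,0,0,1],[-0.141,0.084,0,0,1],[-0.141,0.084,0,0,1]]]'
python3 -m creep '[[[-0.141,0.084,0,0,1],[-0.141,0.084,0,0,1],[-0.141,0.084,0,0,1],[-0.141,0.084,0,0,1],[-0.141,0.084,0,0,1],[-0.141,0.084,0,0,1],[-0.141,0.084,0,0,1],[-0.141,0.084,0,0,1]]]'
python3 -m creep '[[[0,0,0,0,1],[0,0,0,0,1]]]'
python3 -c "from h import *;go(.5354,-.2873,.308,-166.2)"
```

```text
clock: 2.07
tool_pos: [0.3489, -0.4699, 0.4049]
orientation: [-180.0, 0.0, -166.2]
force: [0.1, -0.9, 0.3]
opening: 0.0879
gripper_force: 0.0
clock: 2.73
tool_pos: [0.536, -0.2855, 0.4049]
orientation: [-180.0, 0.0, -166.2]
force: [0.6, -0.6, -0.3]
opening: 0.0877
gripper_force: 0.0
clock: 2.9
tool_pos: [0.5362, -0.2855, 0.4044]
orientation: [180.0, -0.0, -166.1]
force: [-0.0, -0.6, 0.0]
opening: 0.0877
gripper_force: 0.0
t 2.9 rpy [ 1.7999e+02 -1.0000e-02 -1.6605e+02] pos [ 0.5362 -0.2855  0.4044] F [-0.  -0.6  0. ] open 0.0877 | tool [ 0.006 -0.008  0.482] spin 0.002 ( 0.1 deg)
```

```bash
python3 -m creep '[[[0.005,-0.008,0.1,0,1],[0,0,0.1,0,1],[0,0,0.1,0,1],[0,0,0.1,0,1],[0,0,0.05,0,1],[0,0,0.032,0,1],[0,0,0,0,1]]]'
python3 -m creep '[[[0,0,0,0,0],[0,0,0,0,0],[0,0,0,0,0],[0,0,0,0,0],[0,0,0,0,0],[0,0,0,0,0],[0,0,0,0,0],[0,0,0,0,0]]]'
python3 -c "from h import *;go(.5354,-.2873,.308,-166.2)"
```

```text
clock: 3.48
tool_pos: [0.5339, -0.2891, 0.3073]
orientation: [180.0, -0.1, -166.2]
force: [-1.5, -1.0, -0.1]
opening: 0.0879
gripper_force: 0.0
clock: 4.15
tool_pos: [0.5344, -0.2886, 0.3083]
orientation: [-180.0, 0.0, -166.2]
force: [-0.5, -0.3, 0.5]
opening: 0.0399
gripper_force: 0.0
t 4.15 rpy [-180.     0.  -166.2] pos [ 0.5344 -0.2886  0.3083] F [-0.5 -0.3  0.5] open 0.0399 | tool [-0.006  0.005  0.002] spin -0.0 ( -0.0 deg)
```

```bash
python3 -m creep '[[[0,0,0,0,0],[0,0,0,0,0],[0,0,0,0,0],[0,0,0,0,0],[0,0,0,0,0]]]'
python3 -m creep '[[[0,0,-0.05,0,0],[0,0,-0.1,0,0],[0,0,-0.1,0,0],[0,0,-0.1,0,0],[0,0,-0.1,0,0],[0,0,0,0,0],[0,0,0,0,0]]]'
python3 -c "
from h import *;go(.607,-.005,.398,-183.2)
save(snapshot('scene'),'s1.png')"
```

```text
clock: 4.57
tool_pos: [0.5344, -0.2886, 0.3082]
orientation: [180.0, -0.0, -166.2]
force: [-0.9, 0.4, 0.0]
opening: 0.0271
gripper_force: 30.0
clock: 5.15
tool_pos: [0.5345, -0.2887, 0.4]
orientation: [-179.9, 0.2, -166.2]
force: [0.1, -0.4, -1.4]
opening: 0.027
gripper_force: 30.0
t 5.15 rpy [-1.7993e+02  1.5000e-01 -1.6621e+02] pos [ 0.5345 -0.2887  0.4   ] F [ 0.1 -0.4 -1.4] open 0.027 | tool [-0.69   1.291  0.01 ] spin 0.189 ( 17.0 deg)
```

View pics/s1.png

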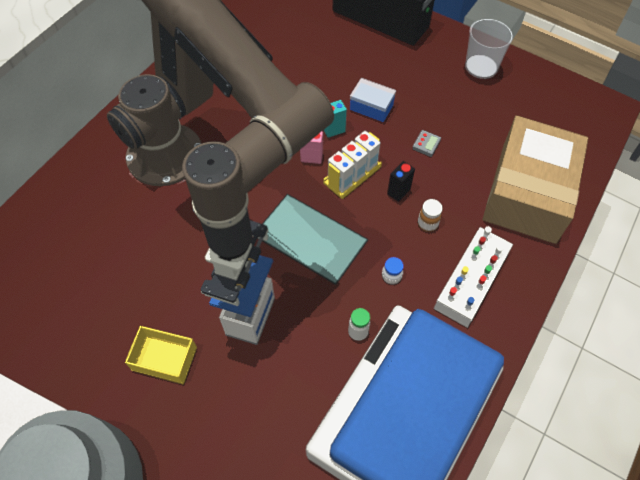

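The lid hangs level from the gripper above the block at (245,280), and the block is open beneath it.

```bash
python3 -m creep '[[[-0.03,0.06,0,0,0],[-0.07,0.13,0,0,0],[-0.07,0.13,0,0,0],[-0.07,0.13,0,0,0],[-0.07,0.13,0,0,0],[-0.07,0.13,0,0,0],[-0.07,0.13,0,0,0],[-0.07,0.13,0,0,0]]]'
python3 -m creep '[[[-0.07,0.13,0,0,0],[-0.07,0.13,0,0,0],[-0.03,0.061,0,0,0],[0,0,0,0.063,0],[0,0,0,0.063,0],[0,0,0,0.063,0],[0,0,0,0,0],[0,0,0,0,0]]]'
python3 -c "
from h import *;go(.607,-.0045,.199,-183.2)"
```

```text
clock: 5.87
tool_pos: [0.589, -0.0735, 0.3972]
orientation: [180.0, -0.1, -166.2]
force: [0.5, 0.3, -1.2]
opening: 0.0274
gripper_force: 30.0
clock: 6.53
tool_pos: [0.6066, -0.0048, 0.3975]
orientation: [-180.0, -0.1, 177.0]
force: [0.5, -0.7, -1.8]
opening: 0.0273
gripper_force: 30.0
t 6.53 rpy [-1.7998e+02 -9.0000e-02  1.7696e+02] pos [ 0.6066 -0.0048  0.3975] F [ 0.5 -0.7 -1.8] open 0.0273 | tool [-0.002  0.002  0.992] spin 0.002 ( 0.2 deg)
```

```bash
python3 -m creep '[[[0,0,0.1,0,0],[0,0,0.17,0,0],[0,0,0.17,0,0],[0,0,0.17,0,0],[0,0,0.16,0,0],[0,0,0.1,0,0],[0,0,0.06,0,0],[0,0,0.03,0,0]]]'
python3 -m creep '[[[0,0,0.01,0,0],[0,0,0.01,0,0],[0,0,0,0,0],[0,0,0,0,0]]]'
python3 -c "
from h import *;go(.607,-.0045,.199,-183.2)"
```

```text
clock: 7.2
tool_pos: [0.606, -0.0053, 0.2036]
orientation: [-179.9, -0.2, 176.9]
force: [0.6, 0.1, -1.2]
opening: 0.0275
gripper_force: 30.0
clock: 7.53
tool_pos: [0.6072, -0.0049, 0.2033]
orientation: [180.0, 0.1, 176.8]
force: [-0.1, -0.4, -1.3]
opening: 0.0271
gripper_force: 30.0
t 7.53 rpy [1.7997e+02 9.0000e-02 1.7682e+02] pos [ 0.6072 -0.0049  0.2033] F [-0.1 -0.4 -1.3] open 0.0271 | tool [0.001 0.002 0.022] spin 0.0 ( 0.0 deg)
```

```bash
python3 -m creep '[[[0,0,0.01,0,0],[0,0,0.005,0,0],[0,0,0,0,0],[0,0,0,0,0]]]'
python3 -m creep '[[[0,0,0.005,0,0],[0,0,0.005,0,0],[0,0,0,0,0],[0,0,0,0,0]]]'
python3 -m creep '[[[0,0,0.005,0,0],[0,0,0,0,0],[0,0,0,0,0]]]'
```

```text
clock: 7.87
tool_pos: [0.6069, -0.005, 0.1995]
orientation: [180.0, 0.0, 176.8]
force: [-0.4, 0.0, -1.0]
opening: 0.0275
gripper_force: 30.0
clock: 8.2
tool_pos: [0.6069, -0.0049, 0.1991]
orientation: [-180.0, 0.1, 176.8]
force: [-5.7, 1.7, 14.0]
opening: 0.0269
gripper_force: 30.0
clock: 8.45
tool_pos: [0.6069, -0.0049, 0.1991]
orientation: [-180.0, 0.1, 176.8]
force: [-9.4, 2.1, 22.6]
opening: 0.0274
gripper_force: 30.0
```

```bash
python3 -m creep '[[[0,0,-0.01,0,0],[0,0,0,0,1],[0,0,0,0,1],[0,0,0,0,1],[0,0,0,0,1],[0,0,0,0,1],[0,0,-0.05,0,1],[0,0,-0.15,0,1]]]'
python3 -m creep '[[[0,0,-0.2,0,1],[0,0,-0.2,0,1],[0,0,-0.2,0,1],[0,0,-0.1,0,1],[0,0,0,-0.079,1],[0,0,0,-0.079,1],[0,0,0,-0.079,1],[0,0,0,-0.079,1]]]'
python3 -m creep '[[[0,0,0,-0.079,1],[0,0,0,-0.079,1],[0,0,0,-0.079,1],[0,0,0,-0.079,1],[0,0,0,-0.079,1],[0,0,0,-0.079,1],[0,0,0,-0.079,1],[0,0,0,0,1]]]'
python3 -c "
from h import *;go(.5138,.1932,.249,-102.95)"
```

```text
clock: 9.12
tool_pos: [0.6053, -0.0054, 0.2349]
orientation: [-179.9, -0.4, 176.7]
force: [0.7, -0.2, -0.1]
opening: 0.0683
gripper_force: 0.0
clock: 9.78
tool_pos: [0.6066, -0.0051, 0.3793]
orientation: [-180.0, 0.0, -154.4]
force: [-0.1, 0.7, -0.4]
opening: 0.0875
gripper_force: 0.0
clock: 10.45
tool_pos: [0.6068, -0.0051, 0.379]
orientation: [-180.0, 0.0, -104.7]
force: [-0.7, -0.6, 0.9]
opening: 0.0878
gripper_force: 0.0
t 10.45 rpy [-1.7997e+02  1.0000e-02 -1.0467e+02] pos [ 0.6068 -0.0051  0.379 ] F [-0.7 -0.6  0.9] open 0.0878 | tool [-0.841  0.701  0.65 ] spin -0.019 ( -1.7 deg)
```

```bash
python3 -m creep '[[[-0.105,0.088,0,0,1],[-0.105,0.088,0,0,1],[-0.105,0.088,0,0,1],[-0.105,0.088,0,0,1],[-0.105,0.088,0,0,1],[-0.105,0.088,0,0,1],[-0.105,0.088,0,0,1],[-0.105,0.085,0,0,1]]]'
python3 -m creep '[[[0,0,0,-0.019,1],[0,0,0,0,1],[0,0,0,0,1]]]'
python3 -c "
from h import *;go(.5138,.1932,.249,-102.95)
S=snapshot('scene');print([(r['uv'],r['confidence']) for r in nets.landmark_of(S,'lid')][:2])"
```

```text
clock: 11.12
tool_pos: [0.5141, 0.1946, 0.3789]
orientation: [-180.0, 0.0, -105.3]
force: [1.1, 0.3, -0.6]
opening: 0.0873
gripper_force: 0.0
clock: 11.37
tool_pos: [0.5148, 0.1937, 0.3787]
orientation: [-180.0, 0.0, -103.5]
force: [0.4, 0.1, 0.6]
opening: 0.0869
gripper_force: 0.0
t 11.37 rpy [-1.7999e+02  1.0000e-02 -1.0345e+02] pos [0.5148 0.1937 0.3787] F [0.4 0.1 0.6] open 0.0869 | tool [0.004 0.004 0.648] spin -0.006 ( -0.5 deg)
[([331.3, 249.0], 0.71), ([310.7, 238.7], 0.66)]
```

```bash
python3 -m creep '[[[0.004,0.004,0.1,-0.006,1],[0,0,0.14,0,1],[0,0,0.14,0,1],[0,0,0.14,0,1],[0,0,0.08,0,1],[0,0,0.048,0,1],[0,0,0,0,1]]]'
python3 -m creep '[[[0,0,0,0,0],[0,0,0,0,0],[0,0,0,0,0],[0,0,0,0,0],[0,0,0,0,0],[0,0,0,0,0],[0,0,0,0,0]]]'
python3 -m creep '[[[0,0,-0.03,0,0],[0,0,-0.05,0,0],[0,0,-0.05,0,0],[0,0,-0.02,0,0],[0,0,0,0,0],[0,0,0,0,0]]]'
python3 -m creep '[[[0,0,0,0,0]]]'
python3 -c "
from h import *;go(.5138,.1932,.249,-102.95)"
```

```text
clock: 12.05
tool_pos: [0.5138, 0.192, 0.2467]
orientation: [179.9, -0.2, -102.9]
force: [0.3, -0.1, 0.2]
opening: 0.0876
gripper_force: 0.0
clock: 12.63
tool_pos: [0.514, 0.1932, 0.2496]
orientation: [-180.0, 0.0, -102.7]
force: [-2.7, 0.4, 7.7]
opening: 0.062
gripper_force: 30.0
clock: 13.13
tool_pos: [0.514, 0.193, 0.2791]
orientation: [-180.0, 0.1, -102.8]
force: [-0.6, 0.5, -4.0]
opening: 0.0618
gripper_force: 30.0
clock: 13.22
tool_pos: [0.5138, 0.1928, 0.2784]
orientation: [180.0, -0.0, -102.8]
force: [-0.0, 0.2, -4.4]
opening: 0.0618
gripper_force: 30.0
t 13.22 rpy [ 1.7998e+02 -1.0000e-02 -1.0277e+02] pos [0.5138 0.1928 0.2784] F [-0.   0.2 -4.4] open 0.0618 | tool [-0.002  0.     0.147] spin 0.002 ( 0.2 deg)
```

```bash
python3 -m creep '[[[0,0,-0.05,0,0],[0,0,-0.1,0,0],[0,0,-0.1,0,0],[0,0,-0.1,0,0],[0,0,-0.1,0,0],[0,0,-0.05,0,0],[0,0,0,0,0],[0,0,0,0,0]]]'
for i in 1; do python3 -m creep '[[[0,0,0,0,0],[0,0,0,0,0]]]'; done
python3 -c "
from h import *;go(.465,-.002,.243,-102.8)"
```

```text
clock: 13.88
tool_pos: [0.5138, 0.1929, 0.3785]
orientation: [180.0, 0.0, -102.8]
force: [0.3, 0.7, -4.7]
opening: 0.062
gripper_force: 30.0
clock: 14.05
tool_pos: [0.5136, 0.1928, 0.3771]
orientation: [179.9, -0.1, -102.8]
force: [-0.5, -0.1, -3.5]
opening: 0.0616
gripper_force: 30.0
t 14.05 rpy [ 1.7989e+02 -1.0000e-01 -1.0276e+02] pos [0.5136 0.1928 0.3771] F [-0.5 -0.1 -3.5] open 0.0616 | tool [1.004 0.022 0.671] spin 0.0 ( 0.0 deg)
```

This pack reads about 4 N, so it's the full one. Next I carry it to the near half of the mat.

```bash
python3 -m creep '[[[0.06,0.002,0,0,0],[0.12,0.002,0,0,0],[0.14,0.003,0,0,0],[0.14,0.003,0,0,0],[0.14,0.003,0,0,0],[0.14,0.003,0,0,0],[0.12,0.003,0,0,0],[0.1,0.003,0,0,0]]]'
python3 -m creep '[[[0.044,0,0,0,0],[0,0,0,0,0],[0,0,0.08,0,0],[0,0,0.14,0,0],[0,0,0.14,0,0],[0,0,0.14,0,0],[0,0,0.1,0,0],[0,0,0.05,0,0]]]'
python3 -m creep '[[[0,0,0.015,0,0],[0,0,0,0,0],[0,0,0,0,0]]]'
python3 -c "
from h import *;go(.465,-.002,.2406,-102.8)"
```

```text
clock: 14.72
tool_pos: [0.4661, 0.0048, 0.3779]
orientation: [179.9, -0.0, -102.8]
force: [0.4, -0.3, -3.6]
opening: 0.0621
gripper_force: 30.0
clock: 15.38
tool_pos: [0.4646, -0.0017, 0.2457]
orientation: [179.8, -0.1, -102.8]
force: [-0.1, -0.1, -4.1]
opening: 0.0621
gripper_force: 30.0
clock: 15.63
tool_pos: [0.4659, -0.0014, 0.246]
orientation: [-180.0, 0.0, -102.7]
force: [-0.5, 1.0, -3.3]
opening: 0.062
gripper_force: 30.0
t 15.63 rpy [-179.98    0.   -102.72] pos [ 0.4659 -0.0014  0.246 ] F [-0.5  1.  -3.3] open 0.062 | tool [0.004 0.004 0.027] spin 0.001 ( 0.1 deg)
```

```bash
python3 -m creep '[[[0,0,0.015,0,0],[0,0,0.005,0,0],[0,0,0,0,0],[0,0,0,0,0]]]'
python3 -m creep '[[[0,0,0.005,0,0],[0,0,0,0,0],[0,0,0,0,0]]]'
python3 -m creep '[[[0,0,0.005,0,0],[0,0,0,0,0],[0,0,0,0,0]]]'
```

```text
clock: 15.97
tool_pos: [0.4655, -0.0019, 0.2421]
orientation: [-180.0, 0.0, -102.8]
force: [-0.1, -0.1, -4.3]
opening: 0.0619
gripper_force: 30.0
clock: 16.22
tool_pos: [0.4654, -0.0019, 0.2407]
orientation: [-180.0, 0.0, -102.8]
force: [0.1, -0.2, -3.8]
opening: 0.062
gripper_force: 30.0
clock: 16.47
tool_pos: [0.4654, -0.0019, 0.2406]
orientation: [-180.0, -0.0, -102.7]
force: [-4.8, 0.9, 9.6]
opening: 0.0621
gripper_force: 30.0
```

```bash
python3 -m creep '[[[0,0,-0.005,0,0],[0,0,0,0,1],[0,0,0,0,1],[0,0,0,0,1],[0,0,0,0,1],[0,0,-0.05,0,1],[0,0,-0.1,0,1],[0,0,-0.15,0,1]]]'
python3 -m creep '[[[0,0,-0.1,0,1],[0,0,-0.05,0,1],[0,0,0,0.077,1],[0,0,0,0.077,1],[0,0,0,0.077,1],[0,0,0,0.077,1],[0,0,0,0.077,1],[0,0,0,0.077,1]]]'
python3 -m creep '[[[0,0,0,0.077,1],[0,0,0,0.077,1],[0,0,0,0.077,1],[0,0,0,0.077,1],[0,0,0,0.077,1],[0,0,0,0.077,1],[0,0,0,0.077,1],[0,0,0,0,1]]]'
python3 -c "
from h import *;S=snapshot('scene');save(S,'s2.png');go(.4654,-.0019,.2406,167.3)"
```

```text
clock: 17.13
tool_pos: [0.4646, -0.0022, 0.2993]
orientation: [179.8, -0.2, -102.8]
force: [0.0, 0.0, -0.0]
opening: 0.0877
gripper_force: 0.0
clock: 17.8
tool_pos: [0.4654, -0.0019, 0.3306]
orientation: [-180.0, 0.0, -144.7]
force: [-0.3, 0.0, -0.7]
opening: 0.0876
gripper_force: 0.0
clock: 18.47
tool_pos: [0.4654, -0.0019, 0.3306]
orientation: [-180.0, -0.0, 166.8]
force: [0.5, -0.1, 0.4]
opening: 0.0878
gripper_force: 0.0
t 18.52 rpy [-180.     -0.    167.27] pos [ 0.4654 -0.0019  0.3306] F [ 0.8 -0.1  1. ] open 0.0881 | tool [ 0.   -0.    0.45] spin -0.0 ( -0.0 deg)
```

View pics/s2.png

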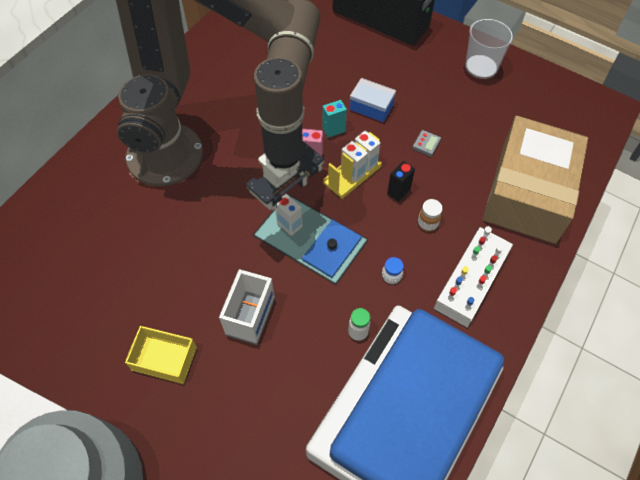

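The pack stands upright on the mat at (289,215), the lid lies knob up at (331,249) and the block is open at (247,305). I'll grasp across the width and remeasure the open block.

```bash
python3 -m creep '[[[0,0,0.08,0,1],[0,0,0.12,0,1],[0,0,0.12,0,1],[0,0,0.08,0,1],[0,0,0.05,0,1],[0,0,0,0,1],[0,0,0,0,0],[0,0,0,0,0]]]'
python3 -m creep '[[[0,0,0,0,0],[0,0,0,0,0],[0,0,0,0,0],[0,0,0,0,0],[0,0,0,0,0],[0,0,0,0,0],[0,0,0,0,0],[0,0,0,0,0]]]'
cat > b.py <<'E'
from h import *
S=snapshot('scene');T=snapshot('top')
pm=[(S,gmask(S,(250,280),0,85)),(T,gmask(T,(423,234),0,85))]
print([m.sum()/U/U for _,m in pm],[sil(p,BLK,(.535,-.2875,.27,0)).sum()/U/U for p,_ in pm])
for n,l in (('both',pm),('S',pm[:1]),('T',pm[1:])):
    r,f=fit(l,BLK,(.535,-.2875,.27,0),n=='both');print(n,np.round(r[:2],4),np.round(np.degrees(r[2]),2),np.round(r[3:],4),round(f,3))
c=lambda p,u,v:cv2.resize(p['frame'][v:v+80,u:u+80],(400,400),interpolation=2)
cv2.imwrite('pics/b.png',np.hstack([c(S,208,262),c(T,384,212)])[:,:,::-1])
E
python3 b.py; python3 -c "
from h import *;go(.535,-.2875,.38,-164.5)"
```

```text
clock: 19.18
tool_pos: [0.4658, -0.0018, 0.2413]
orientation: [180.0, 0.0, 167.3]
force: [-0.6, 0.2, -0.7]
opening: 0.0788
gripper_force: 0.0
clock: 19.85
tool_pos: [0.4654, -0.0019, 0.2409]
orientation: [-180.0, 0.0, 167.2]
force: [-1.2, -1.0, 4.1]
opening: 0.044
gripper_force: 30.0
[np.float64(2841.3125), np.float64(1830.8125)] [np.float64(2857.75), np.float64(1686.0)]
both [ 0.5353 -0.2877] 15.14 [0.0082] 0.086
S [ 0.5328 -0.2857] 15.53 [] 0.009
T [ 0.5354 -0.2907] 13.29 [] 0.072
t 19.95 rpy [-1.8000e+02  1.0000e-02  1.6716e+02] pos [ 0.4654 -0.0019  0.2409] F [-1.6 -0.8  5.1] open 0.0439 | tool [-0.657 -1.315 -0.696] spin -0.315 ( -28.3 deg)
```

View pics/b.png

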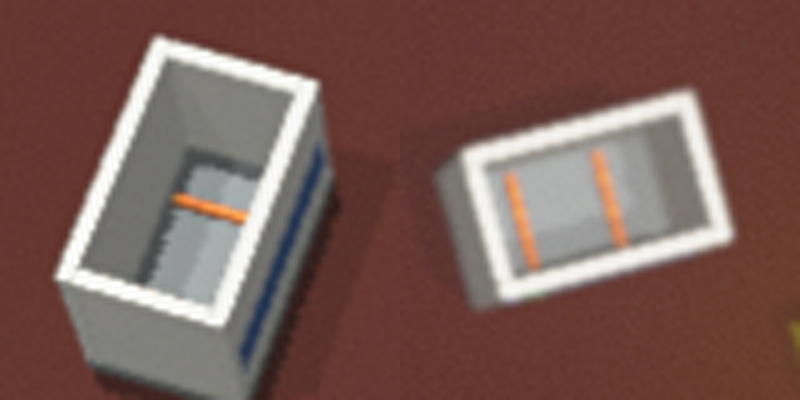

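```bash
cat > r.py <<'E'
from h import *
S=snapshot('scene');T=snapshot('top');D=[];
def corners(p,uv):
    g=cv2.resize(p['frame'].min(2).astype(np.float32),None,fx=U,fy=U,interpolation=cv2.INTER_CUBIC);m=(g>165).astype(np.uint8)
    n,l,st,c=cv2.connectedComponentsWithStats(m)
    k=min((i for i in range(1,n) if st[i,4]>300*U),key=lambda i:np.hypot(*(c[i]/U-uv)))
    cs,h=cv2.findContours((l==k).astype(np.uint8),cv2.RETR_CCOMP,cv2.CHAIN_APPROX_NONE)
    out=[]
    for q in sorted(cs,key=cv2.contourArea)[-2:]:
        a=cv2.approxPolyDP(q,.06*cv2.arcLength(q,True),True)[:,0].astype(float);pts=q[:,0].astype(float)
        if len(a)!=4: print('n',len(a));continue
        L=[]
        for i in range(4):
            A,B=a[i],a[(i+1)%4];t=(pts-A)@(B-A)/((B-A)@(B-A));d=abs(np.cross(B-A,pts-A))/np.linalg.norm(B-A)
            w=pts[(t>.12)&(t<.88)&(d<6)];vx,vy,x,y=cv2.fitLine(w.astype(np.float32),2,0,.01,.01).ravel();L.append(np.cross([x,y,1],[x+vx,y+vy,1]))
        C=[np.cross(L[i-1],L[i]) for i in range(4)];out.append([(c[:2]/c[2]+.5)/U-.5 for c in C])
    return out
a=corners(S,(247,298));b=corners(T,(423,250))
for A,B in zip(a,b):
    A=[min(A,key=lambda q:np.hypot(*(atz(S,q,.12)-atz(T,w,.12))[:2])) for w in B]
    P=np.array([tri(S,x,T,y)[0] for x,y in zip(A,B)]);c=P.mean(0);e=[P[1]-P[0],P[2]-P[1],P[2]-P[3],P[3]-P[0]]
    print('centre',np.round(c,4),'z',np.round(P[:,2],4),[(round(np.linalg.norm(v),4),round(np.degrees(np.arctan2(v[1],v[0]))%180,2)) for v in e],[round(tri(S,x,T,y)[1],4) for x,y in zip(A,B)])
E
python3 r.py 2>&1 | grep -v -i warn
```

```text
A,B=a[i],a[(i+1)%4];t=(pts-A)@(B-A)/((B-A)@(B-A));d=abs(np.cross(B-A,pts-A))/np.linalg.norm(B-A)
centre [ 0.5342 -0.2895  0.1233] z [0.1287 0.1171 0.1209 0.1266] [(np.float64(0.0615), np.float64(15.65)), (np.float64(0.1176), np.float64(105.13)), (np.float64(0.0712), np.float64(11.9)), (np.float64(0.1135), np.float64(99.85))] [np.float64(0.0143), np.float64(0.0008), np.float64(0.0008), np.float64(0.0101)]
centre [ 0.5348 -0.2872  0.1177] z [0.1193 0.1174 0.1165 0.1175] [(np.float64(0.1377), np.float64(105.45)), (np.float64(0.0878), np.float64(15.41)), (np.float64(0.1375), np.float64(105.56)), (np.float64(0.0875), np.float64(15.28))] [np.float64(0.0009), np.float64(0.0001), np.float64(0.0007), np.float64(0.0015)]
```

```bash
python3 -m creep '[[[0,0,-0.05,0,0],[0,0,-0.12,0,0],[0,0,-0.14,0,0],[0,0,-0.14,0,0],[0,0,-0.14,0,0],[0,0,-0.1,0,0],[0,0,-0.05,0,0],[0,0,0,0,0]]]'
python3 -m creep '[[[-0.03,-0.06,0,0,0],[-0.06,-0.12,0,0,0],[-0.066,-0.131,0,0,0],[-0.066,-0.131,0,0,0],[-0.066,-0.131,0,0,0],[-0.066,-0.131,0,0,0],[-0.066,-0.131,0,0,0],[-0.066,-0.131,0,0,0]]]'
python3 -m creep '[[[-0.066,-0.131,0,0,0],[-0.055,-0.108,0,0,0],[-0.05,-0.1,0,0,0],[0,0,0,-0.06,0],[0,0,0,-0.07,0],[0,0,0,-0.07,0],[0,0,0,-0.07,0],[0,0,0,-0.045,0]]]'
python3 -m creep '[[[0,0,0,0,0],[0,0,0,0,0],[0,0,0,0,0]]]'
python3 -c "
from h import *;go(.5348,-.2872,.2496,-164.55)"
```

```text
clock: 20.72
tool_pos: [0.4656, -0.0017, 0.3901]
orientation: [179.9, 0.1, 167.2]
force: [-0.3, -0.4, -4.0]
opening: 0.0438
gripper_force: 30.0
clock: 21.38
tool_pos: [0.5169, -0.2131, 0.3858]
orientation: [180.0, -0.2, 167.1]
force: [0.6, 0.5, -4.1]
opening: 0.0438
gripper_force: 30.0
clock: 22.05
tool_pos: [0.5351, -0.2855, 0.3853]
orientation: [179.8, -0.2, -164.2]
force: [-0.3, -0.1, -3.4]
opening: 0.044
gripper_force: 30.0
clock: 22.3
tool_pos: [0.5353, -0.2854, 0.3871]
orientation: [179.9, -0.1, -164.6]
force: [1.3, 0.7, -3.3]
opening: 0.044
gripper_force: 30.0
t 22.3 rpy [ 1.7993e+02 -1.1000e-01 -1.6464e+02] pos [ 0.5353 -0.2854  0.3871] F [ 1.3  0.7 -3.3] open 0.044 | tool [ 0.005 -0.008  0.688] spin -0.001 ( -0.1 deg)
```

```bash
python3 -m creep '[[[0.004,-0.008,0.05,0,0],[0,0,0.05,0,0],[0,0,0,0,0],[0,0,0,0,0],[0,0,0,0,0],[0,0,0,0,0],[0,0,0,0,0]]]'
python3 -c "
from h import *;go(.5348,-.2872,.2496,-164.55)
S=snapshot('scene');c=lambda p,u,v:cv2.resize(p['frame'][v:v+120,u:u+120],(600,600),interpolation=2);cv2.imwrite('pics/b2.png',c(S,190,230)[:,:,::-1])
go(.5348,-.2872,.2496,-164.55)"
```

```text
clock: 22.88
tool_pos: [0.5352, -0.2874, 0.3691]
orientation: [-180.0, 0.0, -164.5]
force: [0.1, -0.2, -4.1]
opening: 0.0438
gripper_force: 30.0
t 22.88 rpy [-1.7998e+02  4.0000e-02 -1.6450e+02] pos [ 0.5352 -0.2874  0.3691] F [ 0.1 -0.2 -4.1] open 0.0438 | tool [0.002 0.001 0.598] spin 0.001 ( 0.1 deg)
t 22.93 rpy [-1.7998e+02  4.0000e-02 -1.6450e+02] pos [ 0.5352 -0.2874  0.3691] F [ 0.2 -0.2 -2.9] open 0.044 | tool [0.002 0.001 0.597] spin 0.001 ( 0.1 deg)
```

View pics/b2.png

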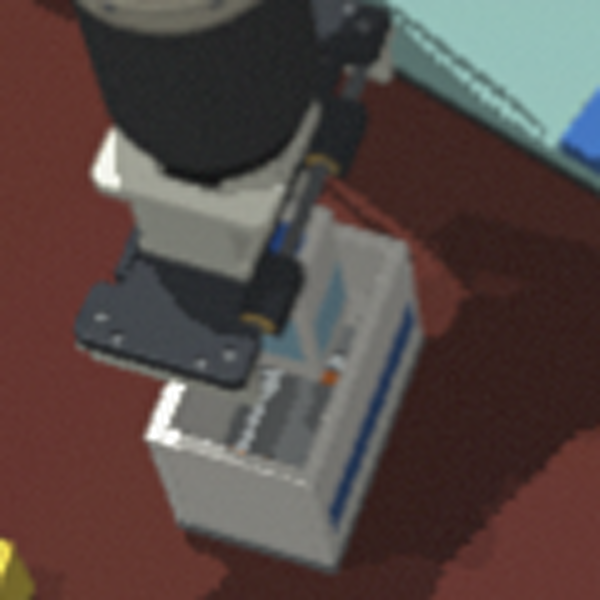

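The pack hangs upright and aligned over the open well, at crop (310,300). I'll lower it in stages.

```bash
python3 -m creep '[[[0.002,0.001,0.02,0,0],[0,0,0.04,0,0],[0,0,0.04,0,0],[0,0,0.04,0,0],[0,0,0.04,0,0],[0,0,0.02,0,0],[0,0,0,0,0],[0,0,0,0,0]]]'
python3 -c "
from h import *;go(.5348,-.2872,.2496,-164.55)"
```

```text
clock: 23.6
tool_pos: [0.5347, -0.2873, 0.3283]
orientation: [180.0, -0.0, -164.5]
force: [0.4, -0.5, -3.3]
opening: 0.0442
gripper_force: 30.0
t 23.6 rpy [ 1.7999e+02 -5.0000e-02 -1.6449e+02] pos [ 0.5347 -0.2873  0.3283] F [ 0.4 -0.5 -3.3] open 0.0442 | tool [-0.001  0.     0.393] spin 0.001 ( 0.1 deg)
```

```bash
python3 -m creep '[[[0,0,0.03,0,0],[0,0,0.05,0,0],[0,0,0.05,0,0],[0,0,0.05,0,0],[0,0,0.05,0,0],[0,0,0.05,0,0],[0,0,0.02,0,0],[0,0,0,0,0]]]'
python3 -m creep '[[[0,0,0.02,0,0],[0,0,0.02,0,0],[0,0,0,0,0],[0,0,0,0,0]]]'
python3 -c "
from h import *;go(.5348,-.2872,.2496,-164.55)"
```

```text
clock: 24.27
tool_pos: [0.5343, -0.2871, 0.2669]
orientation: [179.9, -0.1, -164.5]
force: [0.1, -0.5, -4.0]
opening: 0.044
gripper_force: 30.0
clock: 24.6
tool_pos: [0.5347, -0.2872, 0.2607]
orientation: [-180.0, 0.0, -164.5]
force: [-0.7, -0.8, -3.4]
opening: 0.0438
gripper_force: 30.0
t 24.6 rpy [-180.      0.   -164.49] pos [ 0.5347 -0.2872  0.2607] F [-0.7 -0.8 -3.4] open 0.0438 | tool [-0.001  0.     0.055] spin 0.001 ( 0.1 deg)
```

```bash
python3 -m creep '[[[0,0,0.02,0,0],[0,0,0.02,0,0],[0,0,0.005,0,0],[0,0,0,0,0],[0,0,0,0,0]]]'
python3 -m creep '[[[0,0,0.005,0,0],[0,0,0,0,0],[0,0,0,0,0]]]'
python3 -m creep '[[[0,0,0.005,0,0],[0,0,0,0,0],[0,0,0,0,0]]]'
```

```text
clock: 25.02
tool_pos: [0.5347, -0.2873, 0.2515]
orientation: [180.0, -0.0, -164.5]
force: [0.2, -0.1, -3.1]
opening: 0.0442
gripper_force: 30.0
clock: 25.27
tool_pos: [0.5347, -0.2873, 0.2507]
orientation: [-180.0, 0.0, -164.5]
force: [0.1, -0.5, -3.1]
opening: 0.0437
gripper_force: 30.0
clock: 25.52
tool_pos: [0.5348, -0.2873, 0.2499]
orientation: [-180.0, 0.0, -164.5]
force: [-0.6, 0.2, -1.3]
opening: 0.0439
gripper_force: 30.0
```

Contact is starting at the expected height. I'll press one more small step to confirm, then open partway (62 mm) so the fingers don't touch the walls.

```bash
python3 -m creep '[[[0,0,0.005,0,0],[0,0,0,0,0],[0,0,0,0,0]]]'
python3 -m creep '[[[0,0,-0.003,0,0.7],[0,0,0,0,0.7],[0,0,0,0,0.7],[0,0,0,0,0.7],[0,0,0,0,0.7]]]'
python3 -c "
from h import *;go(.5348,-.2872,.2496,-164.55)"
```

```text
clock: 25.77
tool_pos: [0.5348, -0.2873, 0.2499]
orientation: [-180.0, 0.0, -164.5]
force: [-2.4, 1.1, 6.8]
opening: 0.044
gripper_force: 30.0
clock: 26.18
tool_pos: [0.5347, -0.2873, 0.2492]
orientation: [180.0, -0.0, -164.5]
force: [1.0, 0.4, 0.1]
opening: 0.061
gripper_force: 0.0
t 26.18 rpy [ 180.     -0.   -164.49] pos [ 0.5347 -0.2873  0.2492] F [1.  0.4 0.1] open 0.061 | tool [-0.     0.    -0.002] spin 0.001 ( 0.1 deg)
```

Rise slowly, then move aside and look.

```bash
python3 -m creep '[[[0,0,-0.04,0,0.7],[0,0,-0.08,0,0.7],[0,0,-0.1,0,0.7],[0,0,-0.15,0,0.7],[0,0,-0.15,0,0.7],[0,0,-0.15,0,0.7],[0,0,-0.1,0,0.7],[0,0,0,0,0.7]]]'
python3 -m creep '[[[0.1,-0.1,0,0,0.7],[0.14,-0.1,0,0,0.7],[0.14,-0.1,0,0,0.7],[0.14,-0.1,0,0,0.7],[0.14,-0.1,0,0,0.7],[0.14,-0.1,0,0,0.7],[0.1,-0.05,0,0,0.7],[0,0,0,0,0.7]]]'
python3 -m creep '[[[0,0,0,0,0.7],[0,0,0,0,0.7]]]'
cat > e.py <<'E'
from h import *
S=snapshot('scene');T=snapshot('top');c=lambda p,u,v:cv2.resize(p['frame'][v:v+140,u:u+100],(400,560),interpolation=2)
cv2.imwrite('pics/e.png',np.hstack([c(S,205,220),c(T,375,185)])[:,:,::-1]);save(S,'e_s.png');o=telemetry.get_obs();print(o['clock'],o['tool_pos'])
E
python3 e.py
```

```text
clock: 26.85
tool_pos: [0.5354, -0.2877, 0.4094]
orientation: [-179.7, 0.4, -164.5]
force: [1.1, -0.5, 0.1]
opening: 0.0616
gripper_force: 0.0
clock: 27.52
tool_pos: [0.393, -0.463, 0.4032]
orientation: [180.0, -0.1, -164.7]
force: [0.6, -0.1, 0.1]
opening: 0.0613
gripper_force: 0.0
clock: 27.68
tool_pos: [0.396, -0.4606, 0.4033]
orientation: [180.0, 0.0, -164.5]
force: [0.1, -0.0, 0.1]
opening: 0.0612
gripper_force: 0.0
27.7833 [ 0.39657682 -0.46007478  0.40332529]
```

View pics/e.png

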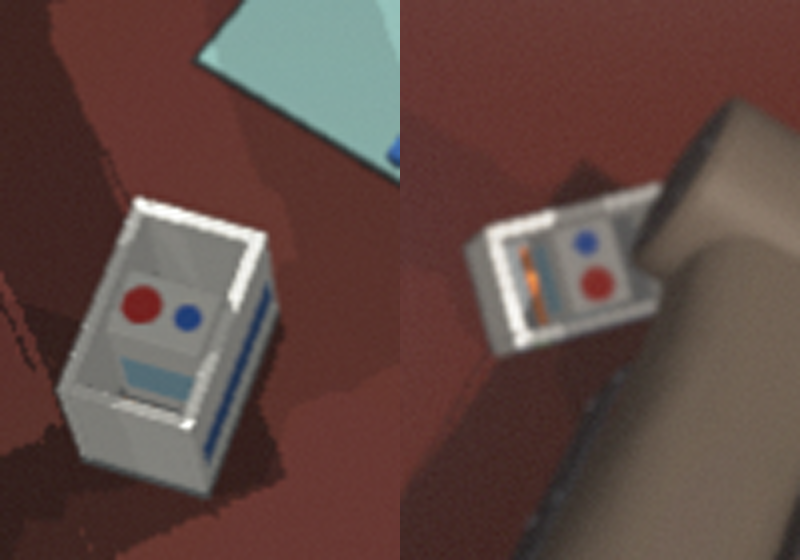

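View pics/e_s.png

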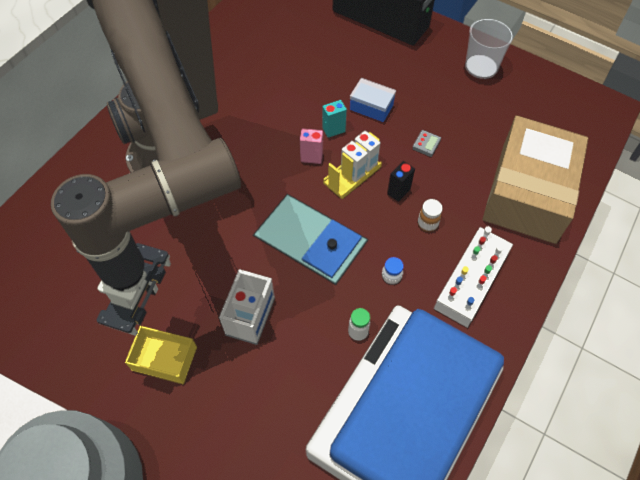

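The full pack stands upright in the block at scene (245,302), just below the rim and clear of both guides. The lid is knob up on the mat at (332,245), the two empty packs are still in the rack at (360,157), and the gripper is clear of everything.

```bash
python3 -c "
from h import *;print(workorder.close_job())"
```

```text
the job is handed in; nothing more can be done
None
```

The job is handed in at about 28 s: the full pack, which read about 4 N when lifted, stands in the chill block between the guides, the lid lies knob up on the mat, and the other two packs are still in the rack, neither of which I lifted because the first one I tried was the full one.

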